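# Push the blue-lidded instrument box through the return dock's spring flap

## Robot

A 7-joint arm with a two-finger parallel gripper is mounted at the origin on the work surface. World frame = base frame: x ahead of the robot, y to its left, z up, the work surface at z = 0. Lengths are in m, angles in degrees, forces in N, time in s.
With the tool pointing down it reaches from about 0.425 to 0.875 m from the base axis. Payload 4.7 kg.
Tool frame: the origin (TCP) lies between the finger pads; the fingertips stand 17 mm ahead of it and the grasp point (between the pads) lies 2 mm behind it; z points along the fingers, y is the line along which they close (so a half turn about z gives the same grasp; the last joint's range is limited). The gripper opens to 87 mm and grips with 3 to 60 N. Pads are 19 mm wide; open, the fingers measure 117 mm over their backs; the gripper's body (75 mm by 190 mm) begins 51 mm behind the grasp point.
Start: joints at [64.234, 18.392, -4.016, 83.108, 1.295, 78.541, -3.26], TCP at [0.291, -0.581, 0.24] pointing down, gripper open.
Joint ranges: [-163.93, 163.93], [-17.29, 119.83], [-79.2, 71.16], [3.27, 140.29], [-89.18, 269.18], [5.43, 117.66], [-154.24, 154.24]. Speed limits (degrees/s): [147.25, 147.25, 180, 180, 180, 180, 180].

## Interface

Orientations are given as [roll, pitch, yaw] about the fixed x, y, z axes, in that order (R = Rz(yaw) Ry(pitch) Rx(roll)).
In Python, from cell import env, cams gives the robot as it stands.
- The arm moves only by the shell command python3 -m pendant 'ROWS' [FORCE]. ROWS is JSON, a list of rows, each an object of numbers: "tx", "ty", "tz": the shift along the tool's x, y, z each as a share of 0.05 m, from -1 to 1; "spin": the turn about the tool's z as a share of 4 degrees, from -1 to 1; "claw": the closure, from 0 (fully open) to 1 (shut). A call has 1 to 10 rows; each row shifts and turns the commanded pose from where the row before left it, along the tool's axes as they then stand; what a row does not reach is not made up. A row lasts 1/8 s, in which the tool goes at most 62.5 mm and 10.7 degrees, less where a joint would pass 70% of its speed; a pose out of reach is approached as far as the arm can. A call with a number of a shift or a turn outside -1 to 1 is refused whole. A call with a gripper value outside its range is refused whole. The fingers move at their own pace and stop on an object; FORCE is the grip in N (left out, the last holds). Time passes only in rows, so rows that do not move let the fingers close. It gives the time, the measured TCP pose, the force, the opening and the grip force at its end, in the units of the state.
- env.get_obs(): the state, without advancing time (a new reading comes with each control period).
- cams.read_camera(name): name is "scene" or "side" or "wrist"; returns the picture (400x640x3 uint8, red, green, blue); there is no depth.
- cams.camera_info(name): a dict with "fx", "fy", "cx", "cy" (pixels), "rvec" (rotation vector, rad) and "tvec" (3), from world to camera coordinates, as OpenCV has them. Camera axes: x right, y down, z forward; pixel columns grow to the right and rows downward; lengths in m; the calibration is good to about 2 mm. A picture is of the moment at which its call begins: read the wrist's pose just before it. camera_info takes no time and is no camera call; for the wrist camera it gives the pose at the moment of the call.
- env.sign_off(): hands the job in; it is judged then, once.
The state is a dict: "time_s": time; "qpos": joint angles; "joint_velocities": joint speeds; "effort": joint torques, N m; "tool_pos": TCP position; "tool_rot": TCP orientation; "force": force on the tool from outside, world axes, zero at the start; "wrist_torque": the same for the moment, N m; "grip_width": finger opening in m; "grasp_force": force on a finger pad.
Only numpy, scipy, OpenCV 4.12 (cv2) and the standard library are available. Lean on these libraries where they do the work, as an engineer would, in place of code of your own. Each camera call takes 0.05 s, during which the arm holds its last target. There are 200 camera calls.

## Task

Return the instrument box with the blue lid: stand it on the open front plate of the return dock, then push it along the dock floor through the orange spring flap, far enough into the lane that the flap swings fully shut behind it. Leave it standing upright inside and let go; keep it upright all the way and leave the yellow-lidded box where it is.

Things in the scene. Friction and masses are not known exactly. Their poses are not given: they have to be found in the camera images.
- blue_box: The box to return: steel, blue lid, about 250 g, on the bench. Body 70 (its x) x 48 (y) x 40 mm high with lid; on top a solid blue handle block 40 (x) x 18 (y) mm, from 40 to 76 mm above the underside: pinch it across its 18 mm. Origin: centre of the underside, z up. Same either way round.
- yellow_box: Bystander on the bench: same shape and size, yellow lid and handle; leave alone. Origin: centre of its underside. Also about, well clear: a loose jar beyond the boxes, a tube rack right of the dock.
- dock: Fixed, open-topped. Origin: bench level, mid-doorway, in the shut flap's plane; +x leads in, z up. Floor 100 wide, level, its top at z = 6 mm, x = -120 to 190: open plate to x = -50, then 26 mm high funnel strips (98 narrowing to 76 mm apart), from x = 0 a lane 74 mm wide inside, white walls to z = 42 mm, end wall's inner face at x = 184.
- flap (a joint): Orange flap, 70 mm wide, 4 thick, z = 9 to 41 mm of the dock, upright hinge at dock x = 0, y = 36 mm. 0 rad = shut; swings inwards only (to dock +x), up to 1.6. A light spring (0.012 N m shut, 0.07 open: a few newtons to push) shuts it. Its free edge sweeps to x = 71 mm, so it shuts once the box's centre is past x = 110 (at most 149) mm.

How it is judged:
By the outcome, as a careful person would: the job done as asked, in the order asked, and still so for the second after the job is handed in, with the robot touching nothing.
It also fails if it takes over 51 s, if anything falls off the work surface, if the arm or the gripper's body presses on something with over 40 N, if the wrist force passes 120 N, or if a joint passes its speed limit or range.

## Working session

There is one attempt and no reset: what is moved stays moved. The work goes in short steps, Python scripts to look and compute and a shell command to move; the robot and the scene stay as the last step left them, time stands still between calls to the robot, and variables do not carry over. Pictures are saved under pics/ and viewed, at most 10 in all, crops included, and the job is handed in when it is done.

```bash
mkdir -p pics; ls; python3 - <<'E'
from cell import env,cams
import cv2
o=env.get_obs();print(o)
for n in("scene","side"):
    print(n,cams.camera_info(n)); cv2.imwrite(f"pics/{n}0.png",cams.read_camera(n)[:,:,::-1])
E
```

```text
pics
{'time_s': 0.0, 'qpos': array([64.23625129, 18.44261077, -4.01329803, 83.17587462,  1.29423531,
       78.54017137, -3.26114006]), 'joint_velocities': array([-0.00606936,  0.10908816,  0.0624053 ,  0.06392223,  0.0054474 ,
        0.05139941,  0.04311839]), 'effort': array([-1.51309710e-04, -4.91293573e+01, -4.03990243e-01, -3.12527382e+01,
       -6.39684917e-02,  4.37988248e-02,  1.80615825e-04]), 'tool_pos': array([ 0.29045828, -0.58090439,  0.2384124 ]), 'tool_rot': array([-1.79886535e+02,  5.68980507e-03,  2.65701136e+01]), 'force': array([-0.33811334,  0.42412297, -0.41283688]), 'wrist_torque': array([-0.01721354,  0.02125654,  0.00427158]), 'grasp_force': 0.0, 'grip_width': 0.08731078752371087}
scene {'fx': 361.4930753473008, 'fy': 361.4930753473008, 'cx': 314.5232866829119, 'cy': 197.11658945458584, 'rvec': array([ 1.71574985,  1.57942966, -0.78928833]), 'tvec': array([-0.14269495, -0.25294706,  1.13992816])}
side {'fx': 481.1145564952285, 'fy': 481.1145564952285, 'cx': 317.99671089355405, 'cy': 201.45252876502934, 'rvec': array([ 2.01866956, -0.79284427,  0.44119028]), 'tvec': array([-0.30424069,  0.24823167,  0.49606852])}
```

View pics/scene0.png

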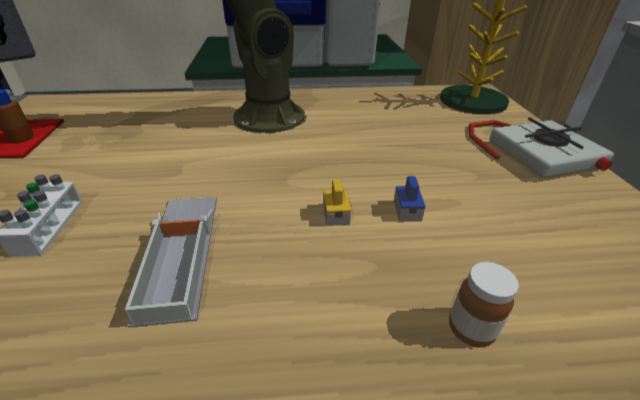

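View pics/side0.png

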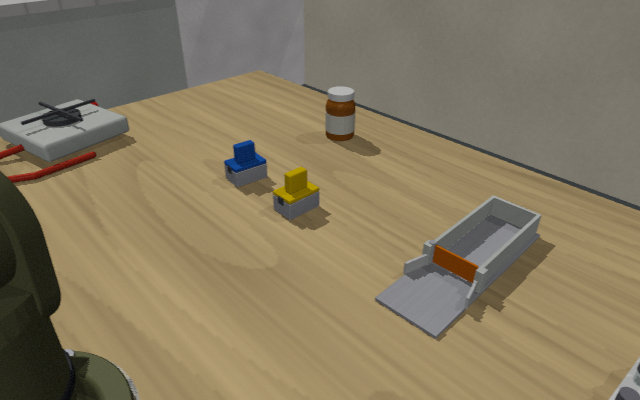

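The scene view shows the dock at about (175,260) with its flap at (181,228), the yellow box at (337,203) and the blue box at (409,200). In the side view the blue box is at (245,165), the yellow at (296,195) and the dock runs from (435,335) to (540,215). I'll enlarge these to pick corners.

```bash
python3 - <<'E'
import cv2,numpy as np
s=cv2.imread("pics/scene0.png");d=cv2.imread("pics/side0.png")
def c(im,x,y,w,h,k):return cv2.resize(im[y:y+h,x:x+w],None,fx=k,fy=k,interpolation=cv2.INTER_CUBIC)
A=np.hstack([c(s,125,190,100,140,4),c(s,390,170,40,56,10)]) # 400x560 | 400x560
cv2.imwrite("pics/c1.png",A)
B=np.hstack([c(d,370,190,100,150,4),c(d,470,190,75,150,4)])
C=c(d,220,135,110,85,7)
cv2.imwrite("pics/c2.png",B);cv2.imwrite("pics/c3.png",C)
E
```

```text
(no output)
```

View pics/c1.png

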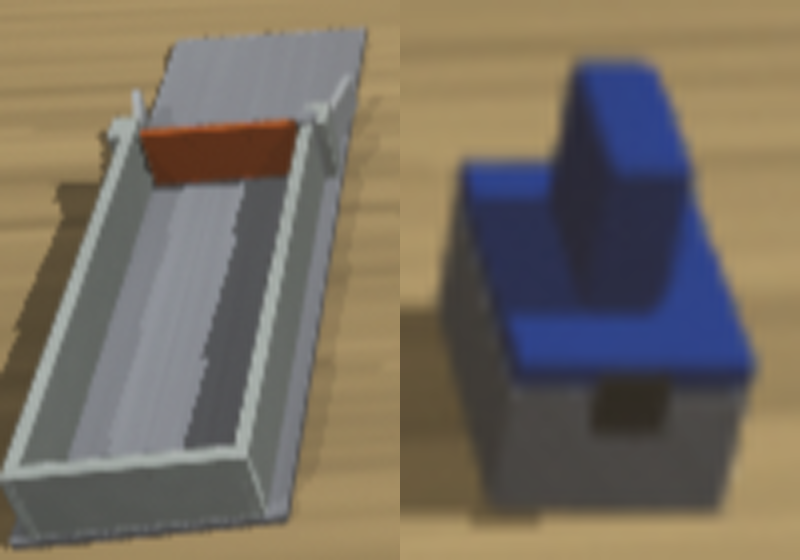

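View pics/c2.png

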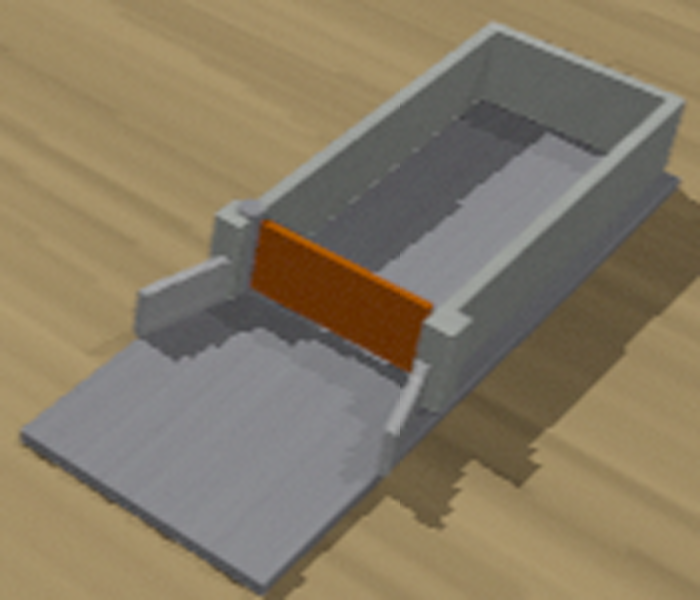

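View pics/c3.png

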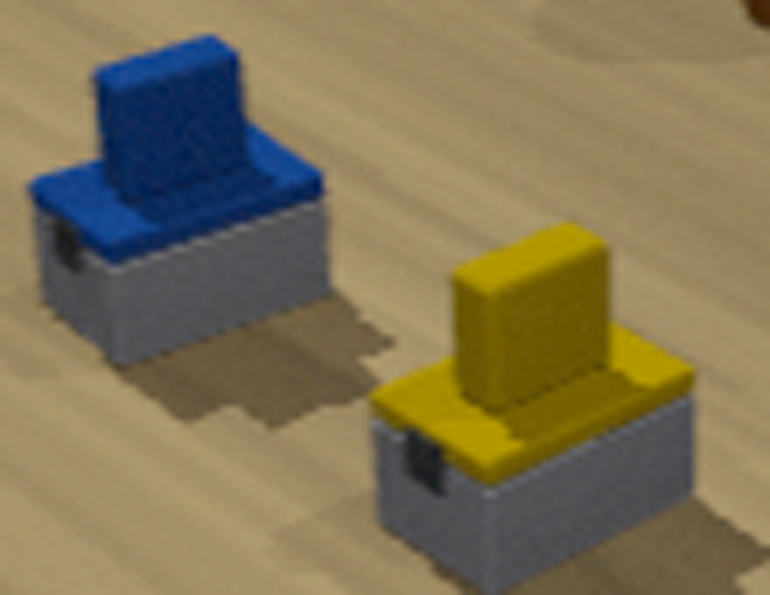

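The crops give clear corners:
- **Scene view:** dock plate at (168,200) and (216,197), flap top at (160,223) to (199,220), blue handle top at about (406,176) to (419,187).
- **Side view:** dock plate corners at (375,298) and (435,335), blue box's near bottom corner at (237,187).

I'll fit both poses from these corners in both views.

```bash
cat > fit.py <<'E'
from cell import env,cams
import cv2,numpy as np
from scipy.optimize import least_squares
def fit(obs,x0,z=0.):
    # obs: (cam,u,v,x,y,z mm)
    I={c:cams.camera_info(c) for c in{o[0] for o in obs}}
    def res(p):
        r=[];c,s=np.cos(p[2]),np.sin(p[2])
        for n,u,v,x,y,h in obs:
            i=I[n];K=np.array([[i['fx'],0,i['cx']],[0,i['fy'],i['cy']],[0,0,1]])
            P=np.array([[p[0]+(c*x-s*y)/1e3,p[1]+(s*x+c*y)/1e3,z+h/1e3]])
            q=cv2.projectPoints(P,i['rvec'],i['tvec'],K,None)[0].ravel();r+=[q[0]-u,q[1]-v]
        return np.array(r)
    f=least_squares(res,x0,loss='soft_l1');r=res(f.x).reshape(-1,2)
    print("x,y",f.x[:2].round(4),"yaw",np.degrees(f.x[2]).round(2),"rms",np.sqrt((r**2).mean()).round(2));return f.x,r
E
python3 - <<'E'
from fit import *
S=lambda a,b:(390+(a-400)/10,170+b/10)
D=lambda a,b:(220+a/7,135+b/7)
b=[("scene",*S(*t[:2]),*t[2:]) for t in [(520,368,35,-24,40),(755,362,35,24,40),(463,165,-35,-24,40),(620,175,20,-9,76),(690,172,20,9,76),(575,65,-20,-9,76),(655,65,-20,9,76),(490,508,35,-24,0),(722,508,35,24,0)]]
b+=[("side",*D(*t[:2]),*t[2:]) for t in [(112,240,-35,-24,40),(33,185,-35,24,40),(320,182,35,-24,40),(122,362,-35,-24,0),(328,293,35,-24,0),(42,300,-35,24,0),(98,75,-20,9,76),(120,90,-20,-9,76),(240,55,20,-9,76),(210,38,20,9,76)]]
p,r=fit(b,[.55,.1,0]);print(r.round(1).tolist())
y=[("side",*D(*t[:2]),*t[2:]) for t in [(487,472,-35,-24,40),(372,397,-35,24,40),(693,375,35,-24,40),(493,592,-35,-24,0),(692,492,35,-24,0)]]
fit(y,[.55,0,0])
S=lambda a,b:(125+a/4,190+b/4)
D=lambda a,b:(370+a/4,190+b/4)
d=[("scene",*S(*t[:2]),*t[2:]) for t in [(172,42,-120,-50,6),(366,30,-120,50,6),(287,517,190,50,6),(12,545,190,-50,0),(25,465,184,-37,42),(238,455,184,37,42),(297,122,0,36,41),(142,132,0,-34,41)]]
d+=[("side",*D(*t[:2]),*t[2:]) for t in [(22,432,-120,50,6),(262,580,-120,-50,6),(262,222,0,36,41),(432,303,0,-34,41),(680,180,190,-50,6),(492,38,184,37,42),(668,103,184,-37,42)]]
p,r=fit(d,[.6,-.3,0]);print(r.round(1).tolist())
E
```

```text
x,y [0.4975 0.2966] yaw -5.23 rms 1.04
[[-0.4, -1.0], [0.5, -0.2], [-0.9, -1.0], [-1.3, -1.0], [1.0, -0.7], [-0.9, -1.3], [-0.1, -1.2], [-0.3, 0.5], [0.1, 0.7], [-0.2, -0.2], [-1.1, -1.7], [1.4, -2.3], [0.2, 0.5], [1.3, -0.4], [-0.4, -0.3], [-1.5, -2.1], [0.0, -0.9], [1.0, -1.4], [0.5, -2.1]]
x,y [0.4952 0.143 ] yaw 1.41 rms 0.94
x,y [ 0.5451 -0.1544] yaw 2.25 rms 1.18
[[0.7, -0.9], [-0.5, -1.1], [0.2, -1.1], [0.5, 1.3], [-0.9, -0.6], [-0.8, -3.3], [0.2, -0.7], [-0.1, -0.3], [-0.3, -1.4], [1.2, 0.7], [-0.3, -1.7], [-0.1, -0.4], [0.7, -1.4], [1.5, -2.6], [-0.2, -1.9]]
```

```bash
python3 -m pendant '[{"tx":0.5,"spin":1,"claw":0},{"tx":0.5,"spin":1,"claw":0},{"tx":0.5,"spin":1,"claw":0},{"tx":0.5,"spin":1,"claw":0},{"tx":0.5,"spin":1,"claw":0},{"tx":0.5,"spin":1,"claw":0},{"tx":0.4,"spin":1,"claw":0},{"spin":0.95,"claw":0}]' 15
python3 -m pendant '[{"ty":-0.8,"claw":0},{"ty":-0.8,"claw":0},{"ty":-0.8,"claw":0},{"ty":-0.8,"claw":0},{"ty":-0.8,"claw":0},{"ty":-0.8,"claw":0},{"ty":-0.8,"claw":0},{"ty":-0.8,"claw":0},{"ty":-0.8,"claw":0},{"ty":-0.8,"claw":0}]'
```

```text
invalid input at $[0]: expected keys tx, ty, tz, spin, claw
invalid input at $[0]: expected keys tx, ty, tz, spin, claw
```

```bash
python3 -m pendant '[{"tx":0.5,"ty":0,"tz":0,"spin":1,"claw":0},{"tx":0.5,"ty":0,"tz":0,"spin":1,"claw":0},{"tx":0.5,"ty":0,"tz":0,"spin":1,"claw":0},{"tx":0.5,"ty":0,"tz":0,"spin":1,"claw":0},{"tx":0.5,"ty":0,"tz":0,"spin":1,"claw":0},{"tx":0.5,"ty":0,"tz":0,"spin":1,"claw":0},{"tx":0.4,"ty":0,"tz":0,"spin":1,"claw":0},{"tx":0,"ty":0,"tz":0,"spin":0.95,"claw":0}]' 15
python3 -m pendant '[{"tx":0,"ty":-0.8,"tz":0,"spin":0,"claw":0},{"tx":0,"ty":-0.8,"tz":0,"spin":0,"claw":0},{"tx":0,"ty":-0.8,"tz":0,"spin":0,"claw":0},{"tx":0,"ty":-0.8,"tz":0,"spin":0,"claw":0},{"tx":0,"ty":-0.8,"tz":0,"spin":0,"claw":0},{"tx":0,"ty":-0.8,"tz":0,"spin":0,"claw":0},{"tx":0,"ty":-0.8,"tz":0,"spin":0,"claw":0},{"tx":0,"ty":-0.8,"tz":0,"spin":0,"claw":0},{"tx":0,"ty":-0.8,"tz":0,"spin":0,"claw":0},{"tx":0,"ty":-0.8,"tz":0,"spin":0,"claw":0}]'
```

```text
time_s: 1.1
tool_pos: [0.4557, -0.5364, 0.2383]
tool_rot: [-179.9, 0.0, -5.2]
force: [-0.1, -0.6, -0.6]
grip_width: 0.0863
grasp_force: 0.0
time_s: 2.35
tool_pos: [0.4896, -0.1382, 0.2392]
tool_rot: [180.0, 0.0, -5.2]
force: [-0.0, 0.0, -0.1]
grip_width: 0.0869
grasp_force: 0.0
```

```bash
cat > snap.py <<'E'
import sys,json,cv2
from cell import env,cams
n,f=sys.argv[1:]
i=cams.camera_info(n);cv2.imwrite(f"pics/{f}.png",cams.read_camera(n)[:,:,::-1])
json.dump({k:(v.tolist() if hasattr(v,'tolist') else v) for k,v in i.items()},open(f"pics/{f}.json","w"))
E
python3 snap.py wrist w_dock
python3 -m pendant '[{"tx":-0.07,"ty":-0.87,"tz":0,"spin":0,"claw":0},{"tx":-0.07,"ty":-0.87,"tz":0,"spin":0,"claw":0},{"tx":-0.07,"ty":-0.87,"tz":0,"spin":0,"claw":0},{"tx":-0.07,"ty":-0.87,"tz":0,"spin":0,"claw":0},{"tx":-0.07,"ty":-0.87,"tz":0,"spin":0,"claw":0},{"tx":-0.07,"ty":-0.87,"tz":0,"spin":0,"claw":0},{"tx":-0.07,"ty":-0.87,"tz":0,"spin":0,"claw":0},{"tx":-0.07,"ty":-0.87,"tz":0,"spin":0,"claw":0},{"tx":-0.07,"ty":-0.85,"tz":0,"spin":0,"claw":0},{"tx":0,"ty":0,"tz":0,"spin":0,"claw":0}]'
python3 snap.py wrist w_box
python3 -c "
import cv2,numpy as np
a=cv2.imread('pics/w_dock.png');b=cv2.imread('pics/w_box.png')
cv2.imwrite('pics/w.png',cv2.resize(np.vstack([a[:,:],b[:,:]]),(480,600)))"
```

```text
time_s: 3.65
tool_pos: [0.4925, 0.2562, 0.2392]
tool_rot: [-179.9, 0.1, -4.8]
force: [-0.4, -0.8, -0.2]
grip_width: 0.0874
grasp_force: 0.0
```

View pics/w_dock.png

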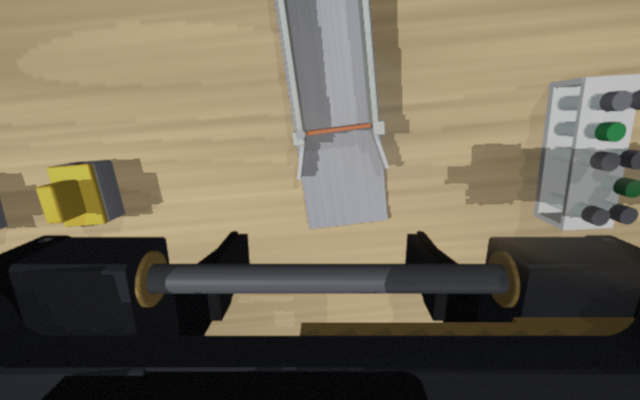

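View pics/w_box.png

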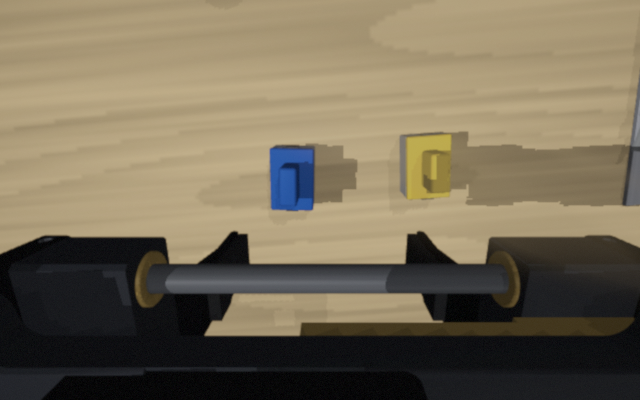

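The wrist views show the dock plate's front corners at (309,228) and (387,219) with the flap top from (305,133) to (371,125), and the blue lid spanning (270,148) to (314,209). I'll refine both poses with these.

```bash
python3 - <<'E'
from fit import *
import json,cv2
im=cv2.imread("pics/w_box.png");h=cv2.cvtColor(im,cv2.COLOR_BGR2HSV)
m=cv2.inRange(h,(105,120,50),(130,255,255));m[230:]=0
c=max(cv2.findContours(m,0,1)[0],key=cv2.contourArea)
print("blue",cv2.boundingRect(c),cv2.minAreaRect(c),cv2.approxPolyDP(c,3,True).reshape(-1,2).tolist())
orig=cams.camera_info
def load(f):
    j=json.load(open(f"pics/{f}.json"));j['rvec']=np.array(j['rvec']);j['tvec']=np.array(j['tvec'])
    cams.camera_info=lambda n:j
    print(j['fx'], (-cv2.Rodrigues(j['rvec'])[0].T@j['tvec']).round(3))
load("w_box")
b=[("w",270,147,35,24,40),("w",314.5,147,35,-24,40),("w",271,210,-35,24,40),("w",314,210,-35,-24,40)]
p,r=fit(b,[.5,.3,-.09]);print(r.round(1).tolist())
load("w_dock")
d=[("w",309,228.5,-120,50,6),("w",388,219,-120,-50,6),("w",305,132,0,36,41),("w",371,124.5,0,-34,41)]
p,r=fit(d,[.545,-.154,.04]);print(r.round(1).tolist())
E
```

```text
blue (270, 148, 43, 62) ((291.0, 178.5), (61.0, 42.0), 90.0) [[271, 149], [272, 208], [311, 209], [312, 150]]
317.2368988057077 [0.565 0.25  0.383]
x,y [0.4983 0.2947] yaw -5.96 rms 0.43
[[-0.3, -0.1], [-0.1, 0.7], [0.6, -0.7], [-0.0, 0.0]]
317.2368988057077 [ 0.562 -0.144  0.384]
x,y [ 0.546  -0.1557] yaw 1.55 rms 0.21
[[-0.0, -0.2], [-0.0, 0.3], [0.0, 0.3], [0.0, -0.4]]
```

```bash
python3 -m pendant '[{"tx":0.02,"ty":-0.4,"tz":0,"spin":0,"claw":0},{"tx":0.02,"ty":-0.4,"tz":0,"spin":0,"claw":0},{"tx":0,"ty":0,"tz":0.6,"spin":0,"claw":0},{"tx":0,"ty":0,"tz":0.6,"spin":0,"claw":0},{"tx":0,"ty":0,"tz":0.6,"spin":0,"claw":0},{"tx":0,"ty":0,"tz":0,"spin":0,"claw":0},{"tx":0,"ty":0,"tz":0,"spin":0,"claw":0}]'
```

```text
time_s: 4.58
tool_pos: [0.5007, 0.2911, 0.1506]
tool_rot: [-180.0, -0.1, -5.3]
force: [0.9, 0.7, -0.5]
grip_width: 0.0871
grasp_force: 0.0
```

```bash
python3 -m pendant '[{"tx":-0.06,"ty":-0.08,"tz":0.45,"spin":0,"claw":0},{"tx":0,"ty":0,"tz":0.45,"spin":0,"claw":0},{"tx":0,"ty":0,"tz":0.45,"spin":0,"claw":0},{"tx":0,"ty":0,"tz":0.38,"spin":0,"claw":0},{"tx":0,"ty":0,"tz":0,"spin":0,"claw":0},{"tx":0,"ty":0,"tz":0,"spin":0,"claw":1},{"tx":0,"ty":0,"tz":0,"spin":0,"claw":1},{"tx":0,"ty":0,"tz":0,"spin":0,"claw":1},{"tx":0,"ty":0,"tz":0,"spin":0,"claw":1},{"tx":0,"ty":0,"tz":0,"spin":0,"claw":1}]' 20
```

```text
time_s: 5.82
tool_pos: [0.4972, 0.296, 0.0631]
tool_rot: [180.0, -0.0, -5.2]
force: [-0.5, 0.0, -0.0]
grip_width: 0.0451
grasp_force: 0.0
```

```bash
python3 -m pendant '[{"tx":0,"ty":0,"tz":0,"spin":0,"claw":1},{"tx":0,"ty":0,"tz":0,"spin":0,"claw":1},{"tx":0,"ty":0,"tz":0,"spin":0,"claw":1},{"tx":0,"ty":0,"tz":0,"spin":0,"claw":1},{"tx":0,"ty":0,"tz":0,"spin":0,"claw":1},{"tx":0,"ty":0,"tz":0,"spin":0,"claw":1}]' 20
```

```text
time_s: 6.58
tool_pos: [0.4971, 0.296, 0.063]
tool_rot: [180.0, 0.0, -5.2]
force: [-0.1, -0.2, 0.3]
grip_width: 0.0181
grasp_force: 19.9
```

```bash
python3 -m pendant '[{"tx":0,"ty":0,"tz":-0.4,"spin":0,"claw":1},{"tx":0,"ty":0,"tz":-0.8,"spin":0,"claw":1},{"tx":0,"ty":0,"tz":-0.8,"spin":0,"claw":1},{"tx":0,"ty":0,"tz":-0.4,"spin":-0.6,"claw":1},{"tx":0,"ty":0,"tz":0,"spin":-0.6,"claw":1},{"tx":0,"ty":0,"tz":0,"spin":-0.6,"claw":1},{"tx":-0.08,"ty":0.4,"tz":0,"spin":0,"claw":1},{"tx":-0.08,"ty":0.6,"tz":0,"spin":0,"claw":1},{"tx":-0.08,"ty":0.7,"tz":0,"spin":0,"claw":1},{"tx":-0.08,"ty":0.7,"tz":0,"spin":0,"claw":1}]'
python3 -m pendant '[{"tx":-0.08,"ty":0.7,"tz":0,"spin":0,"claw":1},{"tx":-0.08,"ty":0.7,"tz":0,"spin":0,"claw":1},{"tx":-0.08,"ty":0.7,"tz":0,"spin":0,"claw":1},{"tx":-0.08,"ty":0.7,"tz":0,"spin":0,"claw":1},{"tx":-0.08,"ty":0.7,"tz":0,"spin":0,"claw":1},{"tx":-0.08,"ty":0.7,"tz":0,"spin":0,"claw":1},{"tx":-0.08,"ty":0.7,"tz":0,"spin":0,"claw":1},{"tx":-0.08,"ty":0.6,"tz":0,"spin":0,"claw":1},{"tx":-0.08,"ty":0.4,"tz":0,"spin":0,"claw":1},{"tx":0,"ty":0,"tz":0,"spin":0,"claw":1}]'
```

```text
time_s: 7.82
tool_pos: [0.4849, 0.1748, 0.1839]
tool_rot: [180.0, -0.0, 2.0]
force: [-0.3, -0.2, -3.5]
grip_width: 0.0179
grasp_force: 20.0
time_s: 9.07
tool_pos: [0.4591, -0.1218, 0.1838]
tool_rot: [180.0, -0.0, 1.8]
force: [-0.6, 1.1, -2.5]
grip_width: 0.0177
grasp_force: 20.0
```

```bash
python3 -m pendant '[{"tx":0.02,"ty":0.4,"tz":0,"spin":0,"claw":1},{"tx":0.02,"ty":0.38,"tz":0,"spin":0,"claw":1},{"tx":0,"ty":0,"tz":0.5,"spin":0,"claw":1},{"tx":0,"ty":0,"tz":0.6,"spin":0,"claw":1},{"tx":0,"ty":0,"tz":0.6,"spin":0,"claw":1},{"tx":0,"ty":0,"tz":0.34,"spin":0,"claw":1},{"tx":0,"ty":0,"tz":0,"spin":0,"claw":1},{"tx":0,"ty":0,"tz":0,"spin":0,"claw":1}]'
```

```text
time_s: 10.07
tool_pos: [0.4638, -0.1599, 0.0822]
tool_rot: [180.0, -0.1, 2.0]
force: [0.3, -0.2, -3.1]
grip_width: 0.018
grasp_force: 20.0
```

```bash
python3 snap.py side s2; python3 snap.py scene s3; python3 -c "
import cv2,numpy as np
a=cv2.imread('pics/s2.png')[180:340,340:540];b=cv2.imread('pics/s3.png')[160:320,100:250]
cv2.imwrite('pics/s23.png',np.hstack([cv2.resize(a,None,fx=2.2,fy=2.2),cv2.resize(b,None,fx=2.2,fy=2.2)]))"
```

```text
(no output)
```

View pics/s23.png

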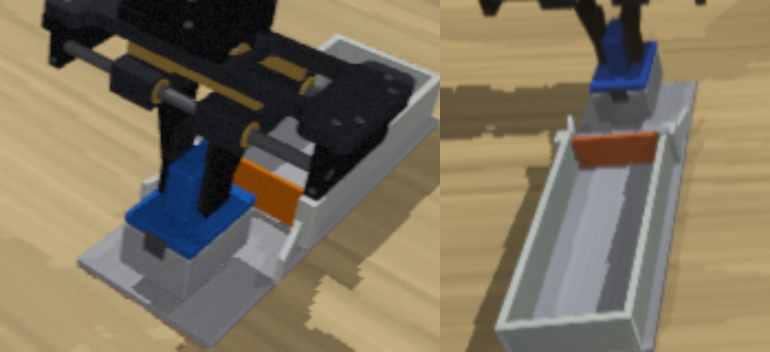

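The box is held upright over the open plate, centred, with about 13 mm of clearance; the flap (orange, seen behind it) is shut. Lowering it onto the plate.

```bash
python3 -m pendant '[{"tx":0,"ty":0,"tz":0.1,"spin":0,"claw":1},{"tx":0,"ty":0,"tz":0.08,"spin":0,"claw":1},{"tx":0,"ty":0,"tz":0.06,"spin":0,"claw":1},{"tx":0,"ty":0,"tz":0.02,"spin":0,"claw":1},{"tx":0,"ty":0,"tz":0,"spin":0,"claw":1},{"tx":0,"ty":0,"tz":0,"spin":0,"claw":1}]'
```

```text
time_s: 10.92
tool_pos: [0.4627, -0.1594, 0.0689]
tool_rot: [180.0, 0.0, 2.0]
force: [-3.7, 1.4, 5.5]
grip_width: 0.018
grasp_force: 20.0
```

```bash
python3 -m pendant '[{"tx":0,"ty":0,"tz":0,"spin":0,"claw":0.6},{"tx":0,"ty":0,"tz":0,"spin":0,"claw":0.6},{"tx":0,"ty":0,"tz":0,"spin":0,"claw":0.6},{"tx":0,"ty":0,"tz":0,"spin":0,"claw":1},{"tx":0,"ty":0,"tz":0,"spin":0,"claw":1},{"tx":0,"ty":0,"tz":0,"spin":0,"claw":1},{"tx":0,"ty":0,"tz":0,"spin":0,"claw":1},{"tx":0,"ty":0,"tz":0,"spin":0,"claw":1}]' 15
```

```text
time_s: 11.92
tool_pos: [0.4628, -0.1594, 0.068]
tool_rot: [180.0, 0.0, 2.0]
force: [0.9, 0.3, -0.6]
grip_width: 0.0176
grasp_force: 15.0
```

```bash
python3 -m pendant '[{"tx":0.1,"ty":0,"tz":0,"spin":0,"claw":1},{"tx":0.15,"ty":0,"tz":0,"spin":0,"claw":1},{"tx":0.15,"ty":0,"tz":0,"spin":0,"claw":1},{"tx":0.15,"ty":0,"tz":0,"spin":0,"claw":1},{"tx":0.15,"ty":0,"tz":0,"spin":0,"claw":1},{"tx":0.15,"ty":0,"tz":0,"spin":0,"claw":1}]'
```

```text
time_s: 12.68
tool_pos: [0.5058, -0.1579, 0.068]
tool_rot: [180.0, 0.0, 2.0]
force: [-2.9, 0.4, 2.8]
grip_width: 0.018
grasp_force: 15.0
```

```bash
python3 -m pendant '[{"tx":0.17,"ty":0,"tz":0,"spin":0,"claw":1},{"tx":0.17,"ty":0,"tz":0,"spin":0,"claw":1},{"tx":0.17,"ty":0,"tz":0,"spin":0,"claw":1},{"tx":0.17,"ty":0,"tz":0,"spin":0,"claw":1},{"tx":0.17,"ty":0,"tz":0,"spin":0,"claw":1},{"tx":0.17,"ty":0,"tz":0,"spin":0,"claw":1},{"tx":0.17,"ty":0,"tz":0,"spin":0,"claw":1},{"tx":0.17,"ty":0,"tz":0,"spin":0,"claw":1}]'
```

```text
time_s: 13.68
tool_pos: [0.5737, -0.1558, 0.068]
tool_rot: [180.0, 0.0, 2.0]
force: [-4.6, -1.1, 4.3]
grip_width: 0.0179
grasp_force: 15.0
```

```bash
python3 -m pendant '[{"tx":0.2,"ty":0,"tz":0,"spin":0,"claw":1},{"tx":0.2,"ty":0,"tz":0,"spin":0,"claw":1},{"tx":0.2,"ty":0,"tz":0,"spin":0,"claw":1},{"tx":0.2,"ty":0,"tz":0,"spin":0,"claw":1},{"tx":0.2,"ty":0,"tz":0,"spin":0,"claw":1},{"tx":0.2,"ty":0,"tz":0,"spin":0,"claw":1},{"tx":0.2,"ty":0,"tz":0,"spin":0,"claw":1},{"tx":0.2,"ty":0,"tz":0,"spin":0,"claw":1},{"tx":0.2,"ty":0,"tz":0,"spin":0,"claw":1},{"tx":0.2,"ty":0,"tz":0,"spin":0,"claw":1}]'
```

```text
time_s: 14.92
tool_pos: [0.6741, -0.1517, 0.0681]
tool_rot: [-180.0, -0.0, 2.0]
force: [-3.1, -0.0, 3.9]
grip_width: 0.0178
grasp_force: 15.0
```

```bash
python3 -m pendant '[{"tx":0,"ty":0,"tz":0,"spin":0,"claw":1},{"tx":0,"ty":0,"tz":0,"spin":0,"claw":0.4},{"tx":0,"ty":0,"tz":0,"spin":0,"claw":0.4},{"tx":0,"ty":0,"tz":0,"spin":0,"claw":0.4},{"tx":0,"ty":0,"tz":0,"spin":0,"claw":0.4},{"tx":0,"ty":0,"tz":0,"spin":0,"claw":0.4},{"tx":0,"ty":0,"tz":-0.2,"spin":0,"claw":0.4},{"tx":0,"ty":0,"tz":-0.4,"spin":0,"claw":0.4},{"tx":0,"ty":0,"tz":-0.6,"spin":0,"claw":0.4},{"tx":0,"ty":0,"tz":-0.8,"spin":0,"claw":0.4}]'
python3 -m pendant '[{"tx":-0.4,"ty":0,"tz":-0.8,"spin":0,"claw":0.4},{"tx":-0.6,"ty":0,"tz":-0.6,"spin":0,"claw":0.4},{"tx":-0.6,"ty":0,"tz":0,"spin":0,"claw":0.4},{"tx":-0.6,"ty":0,"tz":0,"spin":0,"claw":0.4},{"tx":-0.6,"ty":0,"tz":0,"spin":0,"claw":0.4},{"tx":0,"ty":0,"tz":0,"spin":0,"claw":0.4},{"tx":0,"ty":0,"tz":0,"spin":0,"claw":0.4}]'
python3 snap.py side s4; python3 snap.py scene s5; python3 -c "
import cv2,numpy as np
a=cv2.imread('pics/s4.png')[140:340,200:560];b=cv2.imread('pics/s5.png')[140:340,100:440]
cv2.imwrite('pics/s45.png',np.vstack([cv2.resize(a,(540,300)),cv2.resize(b,(540,300))]))"
```

```text
time_s: 16.18
tool_pos: [0.673, -0.1521, 0.1699]
tool_rot: [180.0, 0.0, 2.0]
force: [0.8, -0.4, -0.1]
grip_width: 0.0523
grasp_force: 0.0
time_s: 17.05
tool_pos: [0.5341, -0.1569, 0.2395]
tool_rot: [179.9, -0.1, 2.0]
force: [0.2, -0.9, -0.1]
grip_width: 0.0524
grasp_force: 0.0
```

View pics/s45.png

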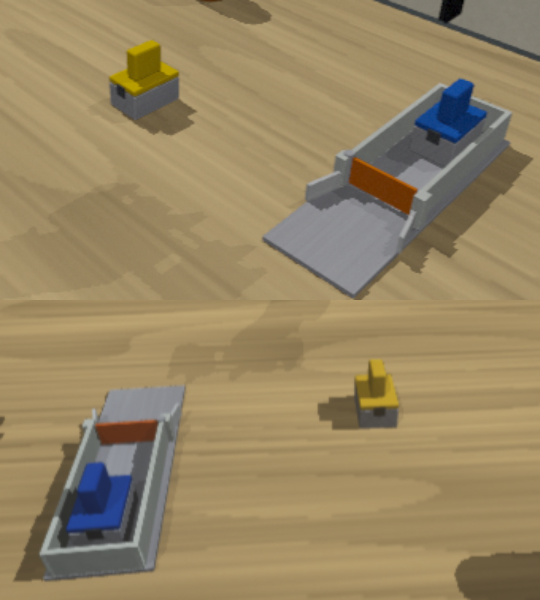

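The box stands upright in the lane, the flap is fully shut behind it, the yellow box hasn't moved and the gripper is clear.

```bash
python3 -c "
from cell import env
print(env.sign_off())"
```

```text
the job is handed in; nothing more can be done
None
```

The blue-lidded box stands upright in the dock lane with the flap shut behind it, the yellow box is where it was, and I handed the job in at about 17 s.

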